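Unlatch the sprung cover and hold it at its balance point

TASK

The spring of the small chamber's cover is to be adjusted, so free the cover and hold it for that: lift the sprung plunger of the latch, swing the latch round to its other slot, clear of the cover, and let the plunger drop fully home there. Then raise the cover by its ball knob past its balance point (60 degrees open, the large bead on the side bow) without letting it fly open to its stop, ease it back and finish while still holding it, still, just below the balance point at about 53 degrees open. Leave the other things on the bench where they are.

Things in the scene. Friction and masses are not known exactly. Their poses are not given: they have to be found in the camera images.
- chamber: Fixed aluminium box 130x130 mm, 74 mm high; origin under its centre, x axis from the front to the hinge at the back, y to its left (latch side), z up; turned by 0.12 to 0.55 rad, its front towards the robot. Along its right side, 72 mm from the centre, stands a wire bow up to 185 mm high and 105 mm in radius about the hinge line: a small bead each 10 degrees of cover opening, a large one at 60.
- cover (a joint): Opening angle of the cover, rad: 0 shut, stop at 1.75. Plate 130x130x7 mm, 0.95 kg with its knob, with a nearly constant-torque hinge spring: below 1.047 rad (60 degrees) it falls shut, above it swings open by itself. Lifting it at the ball takes about 2 N when shut, falling to nothing at 1.047. While the latch nose lies over it, it is blocked at about 0.02 rad.
- cover_hinge (a point): Middle of the cover's hinge line, at chamber x = +65 mm, y = 0, z = 78 mm; the hinge line runs along the chamber's y axis.
- cover_ball (a point): Centre of the black ball knob, 25 mm across, on an 8 mm stem at the middle of the cover's front edge, 40 mm before that edge; 78 mm above the worktop when shut. At opening a it lies 170*cos(a) mm before and 170*sin(a) mm above the hinge line. Gripped from above, fingers closing along the chamber's y, the ball pivots between the pads: the hand can stay upright along the arc.
- latch (a joint): Angle of the swinging latch about its upright pivot, rad, counter-clockwise from above: 0 = locked, nose over the cover, plunger end to the chamber's +y; 1.309 (75 degrees) = free slot, plunger end swung to the front (-x), nose off the cover. The pin drops into a slot only at 0 and 1.309 (play 0.03 either way). Turning takes about 0.03 N m.
- latch_pivot (a point): On the pivot axis of the latch, at chamber x = -30 mm, y = +88 mm, z = 84 mm (underside of the 8 mm thick latch bar; bosses up to 12 mm high).
- plunger (a joint): Lift of the plunger above home, m: 0 home in the slot, at most 0.014. The pin clears the slot at 0.008; below that it locks the latch. A spring pulls it down with 4 N at home, 7 N fully lifted; let down between the slots it rides on the steel sector at 0.008.
- plunger_knob (a point): Grip point on the axis of the black round plunger knob (22 mm across, 20 mm high), 8 mm below its top; 34 mm above the latch bar's underside (118 mm above the worktop when home), 50 mm from the latch pivot. The knob does not turn on the latch: turn the hand with the latch. 10 mm or more free below the knob beside its boss.
- mug: Bystander, to be left alone: white mug, 92x127x95 mm, origin under its centre, stands at the front left.
- wash_bottle: Bystander, to be left alone: tall blue-capped wash bottle, 62x74x190 mm, origin under its centre, stands behind the chamber.
- marker: Bystander, to be left alone: white and black marker pen, 138 mm long along its y axis, 14 mm thick, origin under its centre, lies at the right.
- weight_1: Bystander, to be left alone: larger brass check weight, 32 mm across, 30 mm tall, origin under its centre, just right of the chamber's front.
- weight_2: Bystander, to be left alone: smaller brass check weight, 25 mm across, 22 mm tall, origin under its centre, at the right-hand edge.
- screwdriver: Bystander, to be left alone: red-handled screwdriver, 205 mm long along its y axis, 25 mm thick, origin under its centre, lies in front of the chamber.

How it is judged:
By the outcome, as a careful person would: the job done as asked, in the order asked, and still so for the second after the job is handed in, while the arm keeps its last pose, push and grip.
It also fails if it takes over 54 s, if anything falls off the work surface, if the arm or the gripper's body presses on something with over 40 N, if the wrist force passes 120 N, or if a joint passes its speed limit or range.

ROBOT

A 7-joint arm with a two-finger parallel gripper is mounted at the origin on the work surface; the furniture and walls round the work are solid. World frame = base frame: x ahead of the robot, y to its left, z up, the work surface at z = 0. Lengths are in mm, angles in rad, forces in N, time in s.
With the tool pointing down it reaches from about 425 to 800 mm from the base axis. Payload 8.3 kg.
Tool frame: the origin (TCP) lies midway between the tips of the shut fingers; the grasp point (between the pads) lies 19 mm behind it (pinch_z is the distance from the TCP to the grasp point, in mm); z points along the fingers, y is the line along which they close (so a half turn about z gives the same grasp; the last joint's range is limited). The gripper opens to 85 mm and grips with 20 to 120 N. Pads are 22 mm wide; open, the fingers measure 114 mm over their backs; the gripper's body (76 mm by 85 mm) begins 54 mm behind the grasp point. The pads swing forward as they close: fully open they stand 13 mm farther back than shut.
Start: joints at [1.048, 0.383, 0.016, 1.37, -0.006, 1.388, -0.046], TCP at [277.388, -560.053, 231.279] pointing down, gripper open.
Joint ranges: [-2.95, 2.95], [-0.25, 2.06], [-1.52, 1.56], [0.18, 2.33], [-1.44, 4.58], [0.02, 2.06], [-3.01, 3.01]. Speed limits (rad/s): [2.39, 2.39, 3.01, 3.01, 3.14, 3.14, 3.14].

INTERFACE

Orientations are given as [roll, pitch, yaw] about the fixed x, y, z axes, in that order (R = Rz(yaw) Ry(pitch) Rx(roll)).
In Python, from bench import goto, move_straight, movej, ungrasp, grasp, pause, solve_ik, snapshot, PlanningError, sign_off, current_time_s, current_qpos, current_qvel, current_effort, current_ee_pos, current_ee_rot, current_ft_force, current_torque, current_grip_width, current_grasp_force, pinch_z gives the robot as it stands. Calls block until the motion is done:
- goto(position, orientation): joint-space move of the TCP to a pose.
- move_straight(position, frame=None, feed=150, force_limit=None): straight line of the TCP; frame=None keeps the orientation; feed is the mean speed in mm/s. With force_limit (N) it stops when the force on the tool has changed by that much, and returns True; else False.
- movej(angles): joint-space move.
- ungrasp() and grasp(grip_force=None): open the fingers fully, or close them until they stop; grip_force is the grip in N (None keeps the last).
- pause(seconds).
- solve_ik(position, orientation): joint angles nearest the present ones, or None.
- snapshot(name): name is "scene" or "side" or "wrist"; returns a dict with "image" (420x560x3 uint8, red, green, blue), "range_z" (420x560 float32, mm along the optical axis (not along the pixel's ray), 0 where there is no reading), "fovy" (degrees; the focal length in pixels is half the picture's height over the tangent of half this angle, whatever the lens; pixels are square), "cx", "cy" (the principal point, pixels), "extrinsics" (4x4, takes a point from world to camera coordinates). Camera axes: x right, y down, z forward; pixel columns grow to the right and rows downward; lengths in mm; the calibration is good to about 2 mm. A picture is of the moment at which its call begins.
A pose or a line that the arm cannot do raises PlanningError and nothing moves.
- sign_off(): hands the job in; it is judged then, once.
Readings, each from a call of its own:
- current_time_s(): time.
- current_qpos(): joint angles.
- current_qvel(): joint speeds.
- current_effort(): joint torques, N m.
- current_ee_pos(): TCP position.
- current_ee_rot(): TCP orientation.
- current_ft_force(): force on the tool from outside, world axes, zero at the start.
- current_torque(): the same for the moment, N m.
- current_grip_width(): finger opening in mm.
- current_grasp_force(): force on a finger pad.
Only numpy, scipy, OpenCV 4.12 (cv2) and the standard library are available. Lean on these libraries where they do the work, as an engineer would, in place of code of your own. Each camera call takes 0.05 s, during which the arm holds its last target. There are 200 camera calls.

## Working session

There is one attempt and no reset: what is moved stays moved. The work goes in short steps, each a Python script; the robot and the scene stay as the last script left them, time stands still between calls to the robot, and variables do not carry over. Pictures are saved under pics/ and viewed, at most 10 in all, crops included, and the job is handed in when it is done.

```bash
ls; mkdir -p pics
cat > h.py <<'E'
import numpy as np, cv2
from bench import *
def take(n,tag):
    s=snapshot(n); np.savez(f'{tag}.npz',**s); cv2.imwrite(f'pics/{tag}.png',s['image'][:,:,::-1]); return s
def cloud(s):
    h,w=s['range_z'].shape; f=h/2/np.tan(np.radians(s['fovy'])/2)
    u,v=np.meshgrid(np.arange(w),np.arange(h)); z=s['range_z']
    P=np.stack([(u-s['cx'])/f*z,(v-s['cy'])/f*z,z],-1); E=s['extrinsics']
    return (P-E[:3,3])@E[:3,:3]
E
python3 - <<'E'
from h import *
for n in ('scene','side'):
    s=take(n,n+'0'); print(n,s['fovy'],s['cx'],s['cy'],np.linalg.inv(s['extrinsics'])[:3].round(2).tolist())
print(current_time_s(),current_ee_rot(),pinch_z,current_grip_width())
E
```

```text
pics
scene 54.70892501154583 291.17024211141626 205.1202874002586 [[-0.89, -0.22, 0.4, 15.91], [-0.46, 0.39, -0.8, 944.84], [0.02, -0.89, -0.45, 582.41]]
side 57.52474368644844 281.41216545578595 210.00509236451867 [[1.0, -0.04, 0.02, 449.99], [-0.04, -0.58, 0.82, -585.96], [-0.02, -0.82, -0.58, 590.33]]
0.1 [-3.13978575e+00  4.67354033e-05  4.59839662e-01] 18.700000000000003 85.46452836480312
```

View pics/scene0.png

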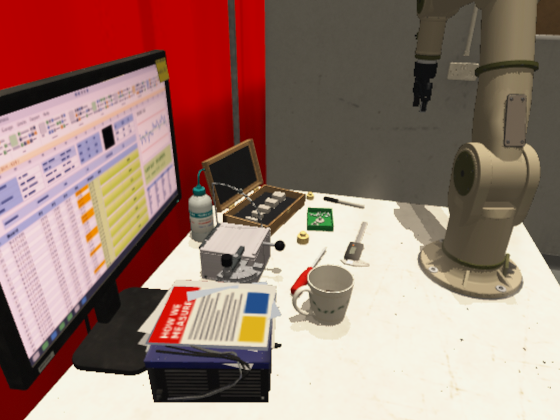

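View pics/side0.png

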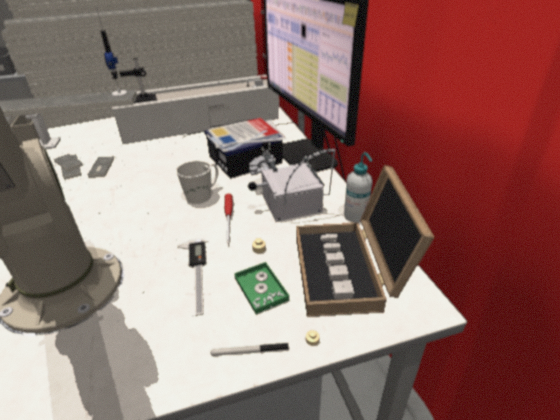

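The scene view shows the chamber with the cover ball at about (280,245) and the plunger knob at about (227,260). In the side view the chamber is at (290,190) and the ball at (252,186). Next I'll measure them with depth and colour.

Run:
```python
from h import *
for tag,seeds in (('scene0',{'ball':(280,245),'plunger':(227,260)}),('side0',{'ball':(252,186),'pl':(262,163)})):
    s=np.load(tag+'.npz'); P=cloud(s); im=s['image']; dark=(im.max(2)<60).astype(np.uint8)
    n,L,st,c=cv2.connectedComponentsWithStats(dark)
    for k,(u,v) in seeds.items():
        w=L[v-4:v+5,u-4:u+5]; l=np.bincount(w[w>0]).argmax() if (w>0).any() else 0
        m=(L==l)&(s['range_z']>0); print(tag,k,l,st[l],c[l].round(1),np.median(P[m],0).round(1),'depth ctr',P[v,u].round(1))
    x0,y0,x1,y1=(190,215,290,290) if tag=='scene0' else (250,150,335,225)
    Q=P[y0:y1,x0:x1].reshape(-1,3); z=Q[:,2]; print(np.histogram(z,np.arange(-5,200,5)))
    t=Q[(z>77)&(z<86)].astype(np.float32); r=cv2.minAreaRect(t[:,:2]); print(len(t),np.median(t,0),r, cv2.boxPoints(r).round().tolist())
a=cv2.imread('pics/scene0.png')[205:295,185:305]; b=cv2.imread('pics/side0.png')[135:225,235:355]
cv2.imwrite('pics/crop0.png',cv2.resize(np.vstack([a,b]),None,fx=3.3,fy=3.3,interpolation=cv2.INTER_CUBIC))
```

```text
scene0 ball 82 [275 241   9   9  66] [279.1 245.2] [394.4 254.9  83.6] depth ctr [392.8 254.2  83.6]
scene0 plunger 85 [221 254  12  14 143] [226.5 260.3] [431.1 405.8 118.6] depth ctr [427.1 408.7 123.5]
(array([1438,  410,   79,  112,  308,  162,  186,  178,  214,  106,   94,
        107,  110,  145,  341,  273,  866, 1213,  169,  147,  125,  174,
        279,  124,   24,   42,   27,    0,    0,    0,    0,    0,    0,
          0,    0,    0,    0,    0,    0,    0]), array([ -5,   0,   5,  10,  15,  20,  25,  30,  35,  40,  45,  50,  55,
        60,  65,  70,  75,  80,  85,  90,  95, 100, 105, 110, 115, 120,
       125, 130, 135, 140, 145, 150, 155, 160, 165, 170, 175, 180, 185,
       190, 195]))Traceback (most recent call last):
  File "<stdin>", line 10, in <module>
cv2.error: OpenCV(4.12.0) /io/opencv/modules/imgproc/src/convhull.cpp:143: error: (-215:Assertion failed) total >= 0 && (depth == CV_32F || depth == CV_32S) in function 'convexHull'
```

Run:
```python
from h import *
for tag,seeds in (('scene0',{'ball':(280,245),'plunger':(227,260)}),('side0',{'ball':(252,186),'pl':(262,163)})):
    s=np.load(tag+'.npz'); P=cloud(s); im=s['image']; dark=(im.max(2)<60).astype(np.uint8)
    n,L,st,c=cv2.connectedComponentsWithStats(dark)
    for k,(u,v) in seeds.items():
        w=L[v-4:v+5,u-4:u+5]; l=np.bincount(w[w>0]).argmax() if (w>0).any() else 0
        if not l: continue
        E=s['extrinsics']; f=210/np.tan(np.radians(s['fovy'])/2)
        C=-E[:3,:3].T@E[:3,3]; d=E[:3,:3].T@np.array([(c[l][0]-s['cx'])/f,(c[l][1]-s['cy'])/f,1]); zz=78 if k=='ball' else 116
        print(tag,k,st[l],c[l].round(1),'surf',np.median(P[L==l],0).round(1),'ray at z',zz,(C+d*(zz-C[2])/d[2]).round(1))
    x0,y0,x1,y1=(190,215,290,290) if tag=='scene0' else (250,150,335,225)
    Q=P[y0:y1,x0:x1].reshape(-1,3); z=Q[:,2]
    t=Q[(z>78)&(z<85)].astype(np.float32); xy=np.ascontiguousarray(t[:,:2])
    ij=((xy-[350,100])/2).astype(int); ok=((ij>=0)&(ij<180)).all(1); g=np.zeros((180,180),np.uint8); g[ij[ok,1],ij[ok,0]]=255
    g=cv2.morphologyEx(cv2.morphologyEx(g,cv2.MORPH_CLOSE,np.ones((5,5))),cv2.MORPH_OPEN,np.ones((9,9)))
    cs,_=cv2.findContours(g,cv2.RETR_EXTERNAL,2); r=cv2.minAreaRect(max(cs,key=cv2.contourArea)); print(tag,np.array(r[0])*2+[350,100],np.array(r[1])*2,r[2],np.median(z[(z>76)&(z<86)]))
a=cv2.imread('pics/scene0.png')[205:295,185:305]; b=cv2.imread('pics/side0.png')[135:225,235:355]
cv2.imwrite('pics/crop0.png',cv2.resize(np.vstack([a,b]),None,fx=3.3,fy=3.3,interpolation=cv2.INTER_CUBIC))
```

```text
scene0 ball [275 241   9   9  66] [279.1 245.2] surf [394.4 254.9  83.6] ray at z 78 [398.5 248.   78. ]
scene0 plunger [221 254  12  14 143] [226.5 260.3] surf [431.1 405.8 118.6] ray at z 116 [434.  401.5 116. ]
scene0 [499.00683594 274.09854126] [139.80674744 133.12251282] 14.470293045043945 80.35124178933862
side0 ball [249 183   8   7  38] [252.2 186. ] surf [398.7 238.9  83.6] ray at z 78 [398.5 247.8  78. ]
side0 [500.62931824 272.00393677] [136.77345276 133.97021484] 15.780754089355469 80.73084789242245
```

View pics/crop0.png

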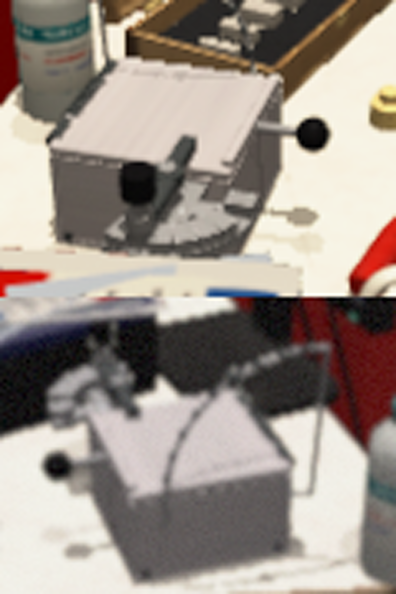

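Both views agree on the ball at (398.5, 248), and the plunger knob is at about (434.5, 401). Their separation is 157.5 mm against 157 expected, which puts the chamber yaw at about 15°. Next I'll check clearances and IK.

```bash
cat >> h.py <<'E'
ball0=np.array([398.5,248.]); knob0=np.array([434.5,401.2]); yaw=np.radians(15.0)
# fit: yaw from ball->knob mixed with plate rect
R=np.array([[np.cos(yaw),-np.sin(yaw)],[np.sin(yaw),np.cos(yaw)]])
O=((ball0-R@[-105,0])+(knob0-R@[-30,138])+np.array([499.8,273.]))/3
def W(x,y,z): return np.r_[O+R@[x,y],z]
def knob(th,lift=0): return W(-30-50*np.sin(th),88+50*np.cos(th),118+lift)
def ball(a): return W(65-170*np.cos(a),0,78+170*np.sin(a))
def tcp(p): return np.asarray(p)-[0,0,-0]-[0,0,pinch_z]
E
python3 - <<'E'
from h import *
print(O,knob(0),knob(1.309),ball(0))
for tag in ('scene0','side0'):
    P=cloud(np.load(tag+'.npz')).reshape(-1,3)
    for th in (0,.65,1.309):
        k=knob(th); d=np.hypot(*(P[:,:2]-k[:2]).T)
        m=(d<130)&(d>25)&(P[:,2]>88)&(P[:,2]<400); rel=P[m,:2]-k[:2]; az=np.degrees(np.arctan2(rel[:,1],rel[:,0]))
        print(tag,th,[(int(b),int(d[m][(az//30*30)==b].min()),int(P[m,2][(az//30*30)==b].max())) for b in np.unique(az//30*30)])
for y0 in (105,-75):
  print(y0,[ (lambda q: None if q is None else q.round(2).tolist())(None if (q:=solve_ik(tcp(knob(t,l)),[np.pi,0,np.radians(y0)+t])) is None else np.array(q)) for t,l in ((0,60),(0,0),(.65,11),(1.309,0))])
for y0 in (15,-165):
  print(y0,[ (lambda q: None if q is None else np.array(q).round(2).tolist())(solve_ik(tcp(ball(a)),[np.pi,0,np.radians(y0)])) for a in (0,.5,1,1.15)])
E
```

```text
[499.63900492 274.61426902] [434.94420191 400.1474617  118.        ] [397.88515417 351.85101733 118.        ] [398.21679316 247.43826928  78.        ]
scene0 0 [(-120, 25, 90), (-90, 25, 95), (30, 82, 98), (60, 59, 112), (90, 55, 111), (120, 59, 110), (150, 81, 114)]
scene0 0.65 [(-120, 127, 88), (-60, 30, 95), (-30, 25, 92), (0, 25, 126), (30, 25, 127), (60, 68, 111), (90, 65, 110), (120, 68, 113), (150, 68, 114)]
scene0 1.309 [(-180, 114, 95), (-120, 96, 90), (-90, 97, 89), (-60, 62, 91), (-30, 38, 95), (0, 38, 95), (30, 40, 126), (60, 53, 127), (90, 85, 112), (120, 81, 114), (150, 121, 93)]
side0 0 [(-120, 112, 88), (-90, 25, 96), (30, 93, 97), (60, 66, 111), (90, 55, 110), (120, 55, 109), (150, 69, 114)]
side0 0.65 [(-90, 97, 88), (-60, 33, 96), (-30, 27, 93), (0, 25, 126), (30, 26, 126), (60, 67, 110), (90, 58, 109), (120, 59, 110), (150, 68, 114)]
side0 1.309 [(-180, 115, 95), (-120, 103, 89), (-90, 71, 90), (-60, 62, 92), (-30, 40, 96), (0, 38, 94), (30, 43, 126), (60, 91, 108), (90, 80, 110), (120, 81, 114), (150, 124, 94)]
105 [[-0.03, 0.6, -1.11, 1.54, 0.55, 1.35, -0.93], [-0.0, 0.7, -1.15, 1.6, 0.67, 1.28, -1.01], [0.06, 0.65, -1.21, 1.68, 0.64, 1.27, -0.38], [-0.02, 0.46, -0.96, 1.77, 0.41, 1.13, 0.46]]
-75 [[0.05, 0.71, -1.29, 1.53, 0.68, 1.42, 2.12], [0.05, 0.8, -1.29, 1.6, 0.78, 1.35, 2.06], [-1.51, 0.46, 0.91, 1.75, -0.39, 1.13, -2.71], [0.1, 0.56, -1.15, 1.77, 0.55, 1.18, -2.78]]
15 [[0.3, 0.43, -1.09, 1.96, 0.45, 1.02, -2.31], [0.35, 0.36, -1.14, 1.83, 0.35, 1.18, -2.21], [0.23, 0.39, -1.03, 1.61, 0.34, 1.34, -2.15], [0.19, 0.43, -1.0, 1.53, 0.36, 1.38, -2.15]]
-165 [[0.26, 0.4, -1.03, 1.96, 0.41, 1.0, 0.87], [0.39, 0.39, -1.2, 1.82, 0.39, 1.2, 0.9], [0.29, 0.44, -1.13, 1.6, 0.4, 1.36, 0.94], [0.25, 0.47, -1.1, 1.53, 0.42, 1.4, 0.95]]
```

Run:
```python
from h import *
o=[np.pi,0,yaw+np.pi/2]
goto(tcp(knob(0,130)),o)
print(current_time_s(),current_ee_pos(),current_qpos())
s=take('wrist','w1'); print(s['fovy'],s['extrinsics'].round(2).tolist())
```

```text
3.4917 [435.68704971 399.43169343 229.14173373] [-0.04235216  0.52240071 -1.08944605  1.43675084  0.46151113  1.45778643
 -0.86676417]
63.43670398809698 [[0.97, 0.26, -0.0, -522.04], [0.24, -0.92, 0.31, 220.02], [0.08, -0.3, -0.95, 464.87], [0.0, 0.0, 0.0, 1.0]]
```

View pics/w1.png

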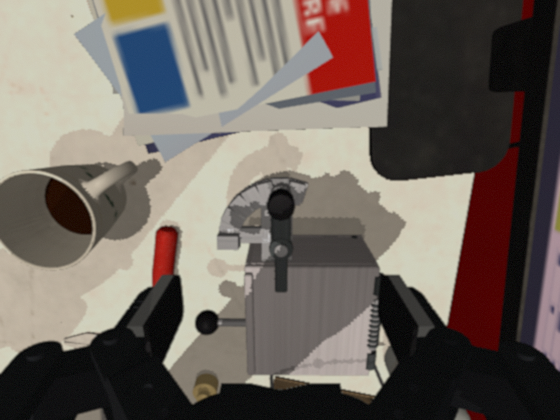

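The wrist view shows the knob top at (281,205), the pivot at (281,250) and the ball at (207,322). I'll refine from these.

Run:
```python
from h import *
s=np.load('w1.npz'); im=s['image']; E=s['extrinsics']; f=210/np.tan(np.radians(s['fovy'])/2); P=cloud(s)
n,L,st,c=cv2.connectedComponentsWithStats((im.max(2)<50).astype(np.uint8))
C=-E[:3,:3].T@E[:3,3]
def ray(u,v,z):
    d=E[:3,:3].T@np.array([(u-s['cx'])/f,(v-s['cy'])/f,1]); return C+d*(z-C[2])/d[2]
for k,(u,v),z in (('knob',(280,205),118),('ball',(207,322),78)):
    l=L[v,u]; print(k,st[l],c[l],ray(*c[l],z).round(1),P[v,u].round(1))
print('pivot',ray(281,249,96).round(1),P[249,281].round(1),'expected',W(-30,88,96))
m=(P[...,2]>116)&(P[...,2]<130)&(np.hypot(P[...,0]-435,P[...,1]-400)<20); print('knob top pts',m.sum(),P[m].mean(0), np.ptp(P[m],0))
```

```text
knob [ 267  188   27  103 1555] [280.98713826 229.71382637] [439.8 380.5 118. ] [433.  402.7 126. ]
ball [196 311  22  23 403] [206.70967742 322.12903226] [396.7 247.8  78. ] [397.5 255.8  87.9]
pivot [446.8 354.3  96. ] [446.6 354.8  97.1] expected [447.88515417 351.85117038  96.        ]
knob top pts 661 [433.63734782 402.23573137 125.36078933] [21.19205221 21.30609353 11.81345858]
```

```bash
sed -i 's/^ball0=.*/ball0=np.array([397.7,248.]); knob0=np.array([433.9,401.8]); yaw=np.radians(15.3)/; s/^O=.*/O=((ball0-R@[-105,0])+(knob0-R@[-30,138]))\/2/' h.py
python3 - <<'E'
from h import *
o=[np.pi,0,yaw+np.pi/2]
print(O,knob(0),ball(0))
goto(tcp(knob(0,40)),o)
move_straight(tcp(knob(0,1)),feed=60,force_limit=8)
print(current_time_s(),current_ee_pos()-tcp(knob(0)),current_ft_force())
grasp(50)
print(current_time_s(),current_grip_width(),current_grasp_force(),current_ft_force(),current_ee_pos()-tcp(knob(0)))
E
```

```text
[499.11486619 276.156969  ] [433.76366274 401.34970125 118.        ] [397.83633726 248.45029875  78.        ]
4.7917 [-0.00646267  0.20552455  1.17852514] [-0.46058608  0.00069871 -0.14024415]
5.4 20.373576491467386 48.74781668186188 [ 0.08563868 -0.0278534   2.35189995] [0.14685753 0.15080154 1.27760104]
```

Run:
```python
from h import *
p=current_ee_pos(); move_straight(p+[0,0,11],feed=40)
print(current_time_s(),current_grip_width(),current_grasp_force(),current_ft_force(),current_ee_pos()-p)
s=take('side','s1');s=take('scene','sc1')
a=cv2.imread('pics/scene0.png')[225:285,205:265]; b=cv2.imread('pics/sc1.png')[225:285,205:265]
cv2.imwrite('pics/c1.png',cv2.resize(np.hstack([a,b]),None,fx=6,fy=6,interpolation=cv2.INTER_CUBIC))
```

```text
5.8333 20.052878531628252 49.104037284851074 [ 1.0147746   0.89793449 -6.34547699] [-0.11411591 -0.21677104 10.73548176]
```

View pics/c1.png

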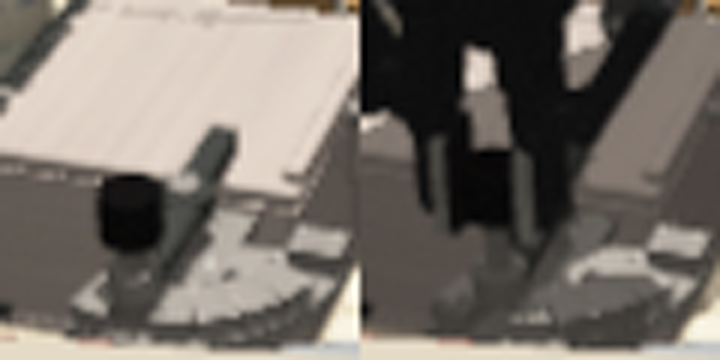

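The wrist force is −6.3 N, which matches the spring at 11 mm lift, so the plunger is up. Next I'll swing the latch.

Run:
```python
from h import *
p=current_ee_pos(); pv=W(-30,88,0)[:2]
for th in np.linspace(0,1.309,9)[1:]:
    k=tcp(knob(th)); k[2]=p[2]
    move_straight(k,frame=[np.pi,0,yaw+np.pi/2+th],feed=40)
    f=current_ft_force(); print(round(current_time_s(),2),round(th,3),f.round(2),(current_ee_pos()-k).round(2),round(current_grip_width(),2))
print(current_torque())
```

```text
6.29 0.164 [ 0.22  0.03 -7.04] [ 0.04 -0.27 -0.27] 20.36
6.65 0.327 [ 0.53 -0.99 -6.72] [ 0.23 -0.27 -0.14] 20.51
7.01 0.491 [ 0.06 -1.82 -6.84] [ 0.39 -0.35 -0.14] 20.11
7.37 0.654 [ 2.09 -3.53 -6.13] [ 0.43 -0.3  -0.11] 20.34
7.72 0.818 [ 2.47 -3.3  -6.96] [ 0.54 -0.3  -0.08] 20.32
8.08 0.982 [ 3.75 -3.98 -7.55] [ 0.57 -0.29 -0.05] 20.05
8.44 1.145 [ 3.6  -4.4  -6.29] [ 0.61 -0.32 -0.07] 20.42
8.8 1.309 [ 2.67 -4.62 -7.03] [ 0.66 -0.35 -0.09] 20.18
[-1.14241545 -0.62930365 -0.13308543]
```

Run:
```python
from h import *
p=current_ee_pos()
for dz in (2.5,5,7.5,9.5,10.5,11.5):
    st=move_straight(np.r_[p[:2],p[2]-dz],feed=30,force_limit=12)
    print(round(current_time_s(),2),dz,st,current_ft_force().round(2),(current_ee_pos()-p).round(2), 'above home', current_ee_pos()[2]-(118-pinch_z))
    if st: break
```

```text
9.05 2.5 False [ 2.05 -4.43 -6.  ] [ 0.06 -0.02 -2.56] above home 9.245240770047374
9.3 5 False [ 1.9  -4.09 -5.8 ] [ 0.06 -0.07 -4.95] above home 6.85614438548204
9.55 7.5 False [ 1.35 -5.88 -4.62] [ 0.07 -0.06 -7.36] above home 4.442155807047342
9.8 9.5 False [ 1.41 -5.77 -5.  ] [ 0.04  0.   -9.3 ] above home 2.506488716383373
10.05 10.5 False [ 1.45 -4.8  -4.72] [  0.05  -0.   -10.24] above home 1.5678588687191137
10.3 11.5 False [-0.37 -6.57  1.58] [  0.04   0.33 -10.52] above home 1.284217148019934
```

The force fell smoothly to the spring's home value and contact came at the original height, so the plunger is home in the free slot. I'll release, go above the ball and look.

Run:
```python
from h import *
p=current_ee_pos(); ungrasp()
move_straight(p+[0,0,110],feed=120)
goto(tcp(ball(0)+[0,0,130]),[np.pi,0,yaw-np.pi])
print(current_time_s(),current_ee_pos()-tcp(ball(0)),current_ft_force())
s=take('wrist','w2'); take('scene','sc2')
im=s['image']; E=s['extrinsics']; f=210/np.tan(np.radians(s['fovy'])/2); P=cloud(s); C=-E[:3,:3].T@E[:3,3]
k=knob(1.309); m=(P[...,2]>121)&(np.hypot(P[...,0]-k[0],P[...,1]-k[1])<20)&(P[...,2]<140); print('knob',m.sum(),P[m].mean(0),'exp',k)
b=ball(0); m=(np.hypot(P[...,0]-b[0],P[...,1]-b[1])<16)&(P[...,2]>75)&(P[...,2]<100); print('ball top pts',m.sum(),P[m].mean(0),P[m][:,2].max(),'exp',b)
```

```text
12.7083 [-6.88805556e-02  1.33814191e-01  1.29977217e+02] [-0.23008296  1.31768797 -0.06478049]
knob 804 [395.93182388 351.36447528 125.4191709 ] exp [396.95800143 352.85987908 118.        ]
ball top pts 844 [395.40625335 248.19074684  85.68205608] 91.52344345903839 exp [397.83633726 248.45029875  78.        ]
```

View pics/w2.png

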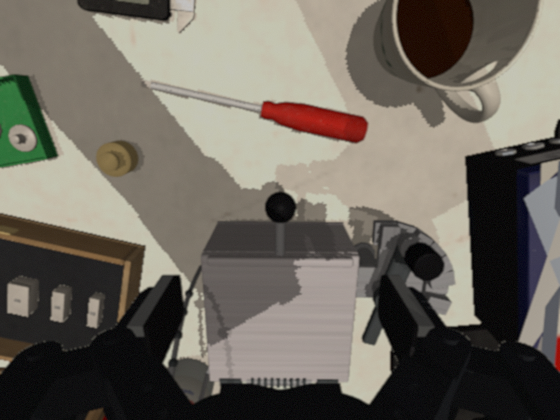

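The wrist view shows the latch clear of the cover, with the knob at (424,260) and its top at home height. The ball is centred at (280,207). Next I'll grip the ball.

Run:
```python
from h import *
t=tcp(ball(0)); st=move_straight(t+[0,0,25],feed=120,force_limit=10)
st|=move_straight(t,feed=50,force_limit=8)
print(st,current_ee_pos()-t,current_ft_force())
if not st:
    grasp(50); p0=current_ee_pos(); np.save('p0.npy',p0)
    print(current_time_s(),p0-t,current_grip_width(),current_grasp_force(),current_ft_force())
    for a in np.radians([3,6,10,15,20]):
        move_straight(p0+ball(a)-ball(0),feed=40); print(round(current_time_s(),2),np.degrees(a).round(),current_ft_force().round(2),round(current_grip_width(),2),(current_ee_pos()-p0-ball(a)+ball(0)).round(2))
```

```text
False [-0.14083023  0.16064095 -0.06377168] [0.3265278  0.33024698 0.24127094]
15.0917 [0.09299025 0.03483445 0.15667904] 22.151960729805833 48.75954329967499 [-0.8726949  -1.16937492  2.0902003 ]
15.47 3.0 [ 0.14 -0.12 -3.09] 22.46 [-0.1  -0.01  0.09]
15.84 6.0 [ 1.09  0.45 -2.91] 22.37 [-0.03 -0.05  0.13]
16.29 10.0 [ 0.22  1.48 -2.69] 22.33 [-0.08 -0.06  0.08]
16.81 15.0 [-0.3   0.08 -2.97] 22.17 [0.22 0.01 0.16]
17.32 20.0 [ 1.4   0.95 -2.99] 22.21 [ 0.13 -0.04  0.09]
```

Run:
```python
from h import *
p0=np.load('p0.npy')
for a in np.radians([25,30,35,40,45,50,55,58,60,62,64,65.5]):
    move_straight(p0+ball(a)-ball(0),feed=40); print(round(current_time_s(),2),np.degrees(a).round(1),current_ft_force().round(2),round(current_grip_width(),2),(current_ee_pos()-p0-ball(a)+ball(0)).round(2))
take('side','s3')
b=cv2.imread('pics/s3.png')[110:230,220:380]
cv2.imwrite('pics/c3.png',cv2.resize(b,None,fx=4.5,fy=4.5,interpolation=cv2.INTER_CUBIC))
```

```text
17.84 25.0 [ 1.31 -0.95 -4.71] 22.25 [ 0.16 -0.11  0.06]
18.36 30.0 [-0.09 -2.01 -2.51] 22.24 [-0.04 -0.21 -0.02]
18.88 35.0 [ 0.57 -3.84 -1.89] 22.08 [ 0.19 -0.22  0.05]
19.39 40.0 [ 4.39 -4.09 -4.44] 22.25 [ 1.13 -0.05  0.58]
19.91 45.0 [ 3.35 -4.19 -5.26] 22.29 [ 1.04 -0.13  0.5 ]
20.43 50.0 [ 3.79 -4.39 -5.35] 22.41 [ 0.97 -0.23  0.44]
20.94 55.0 [ 2.43 -4.57 -5.04] 22.3 [ 0.86 -0.4   0.32]
21.32 58.0 [ 2.5  -6.46 -4.62] 22.18 [ 0.94 -0.48  0.43]
21.62 60.0 [ 3.11 -5.91 -3.54] 22.12 [ 0.93 -0.5   0.39]
21.92 62.0 [ 2.18 -6.63 -5.09] 22.13 [ 0.99 -0.53  0.29]
22.22 64.0 [ 4.03 -5.22 -6.2 ] 22.41 [ 1.07 -0.56  0.08]
22.48 65.5 [ 3.47 -4.33 -6.1 ] 22.25 [ 1.1  -0.63  0.02]
```

View pics/c3.png

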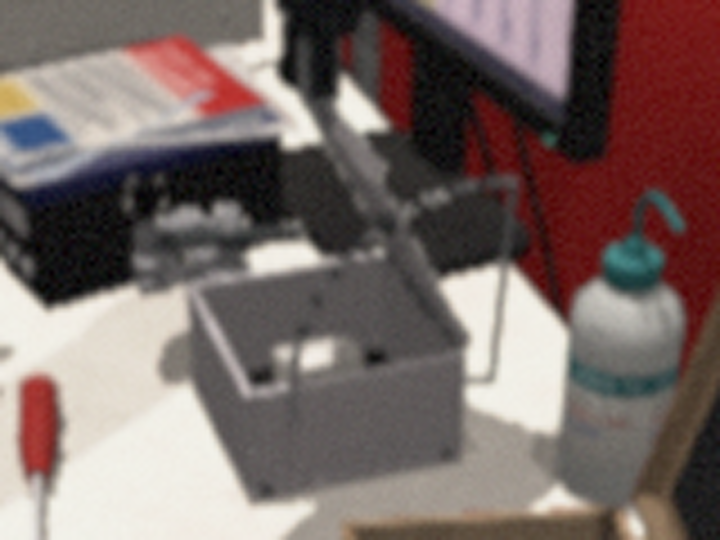

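The cover is up and held, crossing the bow near the large bead. I'll get the angle from a plane fit on the depth, then ease back to 53°.

```bash
cat >> h.py <<'E'
def angle(s):
    P=cloud(s).reshape(-1,3); c=np.c_[(P[:,:2]-O)@R,P[:,2]]
    rx,rz=65-c[:,0],c[:,2]-78; r=np.hypot(rx,rz); a=np.degrees(np.arctan2(rz,rx))
    m=(abs(c[:,1])<55)&(r>35)&(r<125)&(a>25)&(a<90)
    rx,rz=rx[m],rz[m]
    for _ in range(3):
        l=cv2.fitLine(np.c_[rx,rz].astype(np.float32),cv2.DIST_HUBER,0,.01,.01).ravel()
        d=abs((rx-l[2])*l[1]-(rz-l[3])*l[0]); k=d<4; rx,rz=rx[k],rz[k]
    return len(rx),np.degrees(np.arctan2(l[1],l[0])).round(2),l.round(2)
E
python3 - <<'E'
from h import *
print(angle(np.load('s3.npz')),angle(snapshot('scene')))
E
```

```text
(83, np.float32(63.25), array([ 0.45,  0.89, 33.45, 57.22], dtype=float32)) (185, np.float32(63.05), array([ 0.45,  0.89, 38.57, 66.28], dtype=float32))
```

Run:
```python
from h import *
p0=np.load('p0.npy')
for a in [67,65,62,60,58,56,54.5,53.5]:
    r=np.radians(a); move_straight(p0+ball(r)-ball(0),feed=35)
    print(round(current_time_s(),2),a,current_ft_force().round(2),round(current_grip_width(),2),angle(snapshot('scene'))[1] if a in (67,60,53.5) else '')
pause(.5); s=take('scene','sc4'); t=take('side','s4'); print(angle(s),angle(t),current_ee_pos()-p0-ball(r)+ball(0))
b=cv2.imread('pics/sc4.png')[180:300,180:320]; c=cv2.imread('pics/s4.png')[110:230,220:360]
cv2.imwrite('pics/c4.png',cv2.resize(np.hstack([b,c]),None,fx=2.8,fy=2.8,interpolation=cv2.INTER_CUBIC))
```

```text
22.85 67 [ 4.1  -4.39 -5.04] 22.07 64.6
23.22 65 [ 5.05 -3.23 -9.29] 22.04 
23.62 62 [  7.27  -1.55 -13.21] 21.79 
23.94 60 [  9.4   -1.43 -14.09] 22.14 57.71
24.31 58 [ 11.34   0.92 -15.7 ] 22.01 
24.62 56 [ 12.41   1.74 -16.76] 22.08 
24.9 54.5 [ 14.49   1.87 -17.9 ] 21.91 
25.15 53.5 [ 15.42   2.26 -18.53] 22.26 51.96
(28, np.float32(52.02), array([ 0.62,  0.79, 39.47, 53.92], dtype=float32)) (45, np.float32(51.32), array([ 0.63,  0.78, 45.38, 61.83], dtype=float32)) [ 3.04745664  0.19950407 -0.07321507]
```

View pics/c4.png

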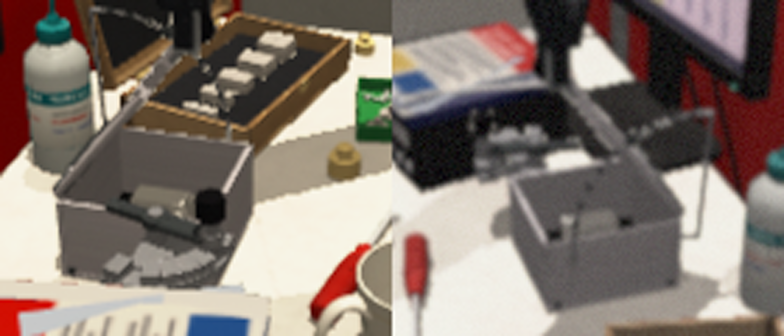

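The cover sits at about 52° by camera and the latch stays clear. About 24 N of radial strain along the stem has built up, so I'll relieve it and trim the angle upwards slightly.

Run:
```python
from h import *
a=np.radians(53); h=np.r_[R@[1,0],0]; rad=h*np.cos(a)-[0,0,np.sin(a)]; tan=h*np.sin(a)+[0,0,np.cos(a)]
p=current_ee_pos()
move_straight(p+rad*2+tan*3.0,feed=15)
for i in range(4):
    pause(.3); f=current_ft_force(); print(round(current_time_s(),2),f.round(1),'rad',round(f@rad,1),'tan',round(f@tan,1),[float(angle(snapshot(n))[1]) for n in('scene','side')],(current_ee_pos()-p).round(2))
    if f@rad<6: break
    move_straight(current_ee_pos()+rad*1.5,feed=15)
P=current_ee_pos(); print(current_grip_width(),current_grasp_force(),abs(current_qvel()).max())
```

```text
26.69 [ -6.3 -10.6  12.3] rad -15.1 tan 0.3 [53.119998931884766, 53.02000045776367] [3.5  1.   2.23]
22.169470426678537 52.12797224521637 0.0017801149327777812
```

Run:
```python
from h import *
a=np.radians(53); h=np.r_[R@[1,0],0]; rad=h*np.cos(a)-[0,0,np.sin(a)]
move_straight(current_ee_pos()-rad*0.8,feed=10); pause(.8)
f=current_ft_force(); p=current_ee_pos(); print(current_time_s(),f,f@rad,[angle(snapshot(n))[:2] for n in('scene','side')])
pause(1); print(current_ft_force()@rad,current_ee_pos()-p,current_grip_width(),abs(current_qvel()).max(),[angle(snapshot(n))[:2] for n in('scene','side')])
s=take('side','s5'); d=cv2.absdiff(s['image'],np.load('side0.npz')['image']).max(2); print('bystander diff', d[230:360,180:300].mean(), d[150:210,170:240].mean())
```

```text
28.0083 [ 8.03872456 -1.33329421 -6.68632322] 9.794564541310432 [(3, np.float32(52.17)), (23, np.float32(53.46))]
9.598594869165625 [0.01830776 0.00221038 0.00405249] 22.013017142029845 0.0022015622217934883 [(3, np.float32(51.8)), (23, np.float32(53.48))]
bystander diff 33.0049358974359 7.105952380952381
```

```bash
python3 -c "
from bench import *
print(sign_off())"
```

```text
the job is handed in; nothing more can be done
None
```

The job is handed in: the latch is in its free slot with the plunger home, the cover was raised past balance to about 65°, and it is now held still at about 53° by the ball knob. I steered clear of the other things on the bench, but my last before/after image check of them was inconclusive.

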